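# Hold the gel viewer's tray out at the loading mark

### The job

Unlock the gel viewer by pulling its lock knob (the tall knob on a stem) up to its stop, where it stays. Then pull the spring-return tray out by its handle until the tray's pointer is level with the mark on the side rail and hold it there for loading: finish still holding the handle with the fingers, because the tray slides shut if let go. Leave the mark and everything else on the bench where they are.

Things in the scene. Friction and masses are not known exactly. Their poses are not given: they have to be found in the camera images.
- viewer: Gel viewer, fixed: grey base 250 deep (x) x 220 wide (y) x 75 mm high; from 108 mm behind its front face a black hood rises to 135 mm. Origin on the bench below the middle of the front face; +x into the viewer, away from the robot, +y left, +z up. The tray comes out along -x. A flat dimmer dial (38 mm across, 11 high) on the top at (35, +60) mm is not used.
- lock_pin (a joint): Height of the lock pin in m: 0 = down (tray locked: it gives only 1 or 2 mm under a normal pull), 0.018 = up at its stop. Sprung downwards, but its friction keeps it wherever it is left; raising it takes about 6 to 8 N.
- lock_knob (a point): Centre of the lock pin's knob: black, round, 24 mm across, 22 mm tall, on a thin steel stem (12 mm), on the viewer's top at (35, -60) mm in the viewer's frame. While down, its centre is 105 mm above the bench and its underside 18 mm above the viewer's top. Pulled straight up.
- tray (a joint): How far the tray is pulled out in m: 0 = shut, 0.11 = end of travel. A spring draws it shut: about 3 N at the start, 7 N at 0.08; let go, it slides home. It slides along the viewer's -x.
- handle (a point): Middle of the tray's handle: level steel bar, 12 mm diameter, 90 mm long, along the viewer's y, its axis 45 mm above the bench and 50 mm in front of the tray's front panel (panel top 59 mm above the bench); a leg of the same bar runs back to the panel at each end. Clear below it.
- pointer (a point): Tip of the tray's pointer: a steel blade 6 mm thick (x) sticking out sideways from the left (+y) end of the tray's front panel, 33 mm above the bench; it travels with the tray alongside the scale rail.
- mark (a point): The mark: middle of an upright steel fin, 6 mm thick (x), 18 mm long (y), top 37 mm over the bench, on a black rider on the scale rail (18 wide, 20 mm high, 130 mm out from the viewer's front at y = +104 mm). The pointer is at the mark when both have the same x in the viewer's frame; they pass without touching. The rider stays put unless pushed hard (10 N).
- tube_rack: Bystander, to be left alone: orange tube rack, flat block 84 x 108 x 30 mm (36 mm over the tube caps); origin at the centre of its underside.
- tip_box: Bystander, to be left alone: closed blue pipette-tip box 85 x 120 x 50 mm; origin at the centre of its underside.
- beaker: Bystander, to be left alone: open white beaker, 90 mm across the rim, 110 mm tall; origin at the centre of its underside.
- buffer_bottle: Bystander, to be left alone: white capped bottle, 60 mm across, 130 mm tall; origin at the centre of its underside.
- pipette: Bystander, to be left alone: pipette lying on the bench, about 230 mm long, 26 mm high; origin at the centre of its underside (below the joint of body and tip; its +x points to the tip).
- power_adapter: Bystander, to be left alone: black power adapter 90 x 55 x 32 mm; origin at the centre of its underside.

How it is judged:
By the outcome, as a careful person would: the job done as asked, in the order asked, and still so for the second after the job is handed in, while the arm keeps its last pose, push and grip.
It also fails if it takes over 42 s, if anything falls off the work surface, if the arm or the gripper's body presses on something with over 40 N, if the wrist force passes 120 N, or if a joint passes its speed limit or range.

### The arm

A 6-joint arm with a two-finger parallel gripper is mounted at the origin on the work surface. World frame = base frame: x ahead of the robot, y to its left, z up, the work surface at z = 0. Lengths are in mm, angles in rad, forces in N, time in s.
With the tool pointing down it reaches from about 275 to 825 mm from the base axis. Payload 4.9 kg.
Tool frame: the origin (TCP) lies on the centre line of the jaws, within the pads' length; the fingertips stand 17 mm ahead of it and the grasp point (between the pads) lies 2 mm behind it; z points along the fingers, y is the direction in which the jaws open and shut (so a half turn about z gives the same grasp; the last joint's range is limited). The gripper opens to 85 mm and grips with 20 to 120 N. Pads are 22 mm wide; open, the fingers measure 114 mm over their backs; the gripper's body (76 mm by 85 mm) begins 54 mm behind the grasp point. The pads swing forward as they close: fully open they stand 13 mm farther back than shut.
Start: joints at [1.077, 0.326, -0.193, 1.052, 0, 1.437], TCP at [193.643, 514.802, 227.981] pointing down, gripper open.
Joint ranges: [-2.65, 2.65], [-0.97, 1.79], [-1.3, 1.35], [-1.93, 2.1], [-1.47, 1.37], [-3.14, 3.14]. Speed limits (rad/s): [2.57, 2.57, 3.14, 3.14, 3.14, 3.14].

### API

Orientations are given as a unit quaternion [w, x, y, z].
In Python, from workcell import robot gives the robot as it stands. The module is installed in compiled form; this text tells all that it offers.
- The arm moves only by the shell command python3 -m jog 'ROWS' [FORCE]. ROWS is JSON, a list that holds one entry, the list of rows, each a list of 7 numbers: the finger opening in cm, from 0 to 8.54, then the shift along the tool's x, y, z in cm, then the turn, a rotation vector about the tool's x, y, z in rad. In form: [[[hand, tx, ty, tz, wx, wy, wz], ...]]. A call has 1 to 8 rows; each row is the pose to reach, as a shift and turn from the pose commanded when the call began, along the tool's axes at that moment; what a row does not reach only later rows make up. A row lasts 1/12 s, in which the tool goes at most 41.7 mm and 7.16 degrees, less where a joint would pass 70% of its speed; a pose out of reach is approached as far as the arm can. A call with a gripper value outside its range is refused whole. The fingers move at their own pace and stop on an object; FORCE is the grip in N (left out, the last holds). Time passes only in rows, so rows that repeat a pose let the fingers close. It gives the time, the measured TCP pose, the force and the opening at its end, in the units of the state.
- robot.observe(): the state, without advancing time (a new reading comes with each control period).
- robot.read_camera(name): name is "side" or "top"; returns a dict with "image" (420x560x3 uint8, red, green, blue), "fx", "fy", "cx", "cy" (pixels), "pose" (4x4, takes a point from camera to world coordinates). Camera axes: x right, y down, z forward; pixel columns grow to the right and rows downward; lengths in mm; the calibration is good to about 2 mm. A picture is of the moment at which its call begins. There is no depth.
- robot.job_done(): hands the job in, once; it reports no verdict.
Trained networks look in the newest picture that a camera, given by its name, has taken for a name from the list of things; names that differ only in an ending like _2 or _b are one class to them, and where a whole thing is asked for, a point or a joint stands for the part that bears it (a point fixed in the world has none). Each returns a list of dicts, best first, with "conf" (0 to 1); they miss things now and then, are a little off and sometimes report something else, mostly with a low value. They report only what shows in the picture. A call takes as long as a camera call.
- robot.search_frame(camera, query): "position" ([x, y, z] in mm, in world coordinates, good to about 4 mm: the middle of the surface that is visible of it).
- robot.trace(camera, query): "mask" (420x560 bool, what is visible of it).
The state is a dict: "time_s": time; "qpos": joint angles; "dq": joint speeds; "joint_torque": joint torques, N m; "tcp_pos": TCP position; "eef_rot": TCP orientation; "ft_force": force on the tool from outside, world axes, zero at the start; "torque": the same for the moment, N m; "width": finger opening in mm.
Only numpy, scipy, OpenCV 4.12 (cv2) and the standard library are available. Lean on these libraries where they do the work, as an engineer would, in place of code of your own. Each camera call takes 0.05 s, during which the arm holds its last target. There are 200 camera calls.

## Working session

There is one attempt and no reset: what is moved stays moved. The work goes in short steps, Python scripts to look and compute and a shell command to move; the robot and the scene stay as the last step left them, time stands still between calls to the robot, and variables do not carry over. Pictures are saved under pics/ and viewed, about 8 in all and at most 12, crops included, and the job is handed in when it is done.

```bash
mkdir -p pics
cat > h.py <<'E'
import numpy as np, cv2
from workcell import robot
from scipy.spatial.transform import Rotation as R
def cam(n,save=None):
    c=robot.read_camera(n)
    if save: cv2.imwrite('pics/'+save,c['image'][:,:,::-1])
    return c
def proj(c,p):
    q=np.linalg.inv(c['pose'])@np.append(p,1); return np.array([c['fx']*q[0]/q[2]+c['cx'],c['fy']*q[1]/q[2]+c['cy']])
def atz(c,u,v,z):
    d=c['pose'][:3,:3]@np.array([(u-c['cx'])/c['fx'],(v-c['cy'])/c['fy'],1]); o=c['pose'][:3,3]
    return o+d*(z-o[2])/d[2]
def st():
    s=robot.observe(); q=s['eef_rot']; 
    print('t',s['time_s'],'tcp',np.round(s['tcp_pos'],1),'F',np.round(s['ft_force'],1),'w',s['width'],'q',np.round(s['qpos'],2))
    M=R.from_quat([q[1],q[2],q[3],q[0]]).as_matrix(); print(np.round(M,3).tolist()); return s,M
E
python3 - <<'E'
from h import *
st()
for n in('top','side'):
    c=cam(n,n+'1.png'); print(n,np.round(c['pose'],3).tolist(),c['fx'],c['cx'],c['cy'])
    for k in['viewer','lock_knob','handle','pointer','mark','tube_rack','tip_box','beaker','buffer_bottle','pipette','power_adapter']:
        print(k,[(np.round(d['position']).tolist(),round(d['conf'],2)) for d in robot.search_frame(n,k)[:2]])
E
```

```text
t 0.0 tcp [193.4 514.3 227.2] F [-0.5  0.4 -0.9] w 84.94762225865604 q [ 1.08  0.33 -0.19  1.05 -0.    1.44]
[[-0.936, 0.352, -0.001], [0.352, 0.936, -0.002], [0.0, -0.002, -1.0]]
top [[0.027, -0.98, 0.196, 263.983], [-1.0, -0.027, 0.003, -27.04], [0.002, -0.196, -0.981, 1327.043], [0.0, 0.0, 0.0, 1.0]] 438.7876911726412 286.2860382697201 211.49801749055374
viewer [([729.0, 46.0, 77.0], 0.76)]
lock_knob [([535.0, -154.0, 30.0], 0.39)]
handle [([608.0, 45.0, 49.0], 0.97)]
pointer [([613.0, 48.0, 52.0], 0.77)]
mark [([572.0, 158.0, 27.0], 0.51)]
tube_rack [([538.0, -154.0, 30.0], 0.96)]
tip_box [([676.0, -190.0, 44.0], 0.74)]
beaker [([590.0, 252.0, 53.0], 0.94)]
buffer_bottle [([678.0, 236.0, 89.0], 0.91), ([572.0, 155.0, 28.0], 0.53)]
pipette [([307.0, -422.0, 24.0], 0.84), ([731.0, 44.0, 76.0], 0.47)]
power_adapter [([330.0, 371.0, 29.0], 0.78), ([611.0, 46.0, 50.0], 0.44)]
side [[0.796, -0.281, 0.536, -63.949], [-0.605, -0.4, 0.688, -815.709], [0.021, -0.872, -0.489, 656.76], [0.0, 0.0, 0.0, 1.0]] 401.31192022455303 286.4428132763953 210.96626072011537
viewer [([732.0, -13.0, 78.0], 0.93)]
lock_knob [([657.0, -25.0, 105.0], 0.41)]
handle [([614.0, 38.0, 52.0], 0.67)]
pointer [([610.0, 39.0, 47.0], 0.89)]
mark [([570.0, 149.0, 29.0], 0.53)]
tube_rack [([533.0, -168.0, 34.0], 0.76)]
tip_box [([667.0, -216.0, 48.0], 0.56)]
beaker [([572.0, 221.0, 80.0], 0.92), ([653.0, -20.0, 107.0], 0.4)]
buffer_bottle [([677.0, 233.0, 72.0], 0.94)]
pipette [([289.0, -426.0, 19.0], 0.94)]
power_adapter [([329.0, 355.0, 26.0], 0.86)]
```

```bash
cd pics; python3 -c "
import cv2,numpy as np
a=np.hstack([cv2.imread('top1.png'),cv2.imread('side1.png')]); cv2.imwrite('a1.png',cv2.resize(a,(800,300),interpolation=cv2.INTER_AREA))"
```

```text
(no output)
```

View pics/top1.png

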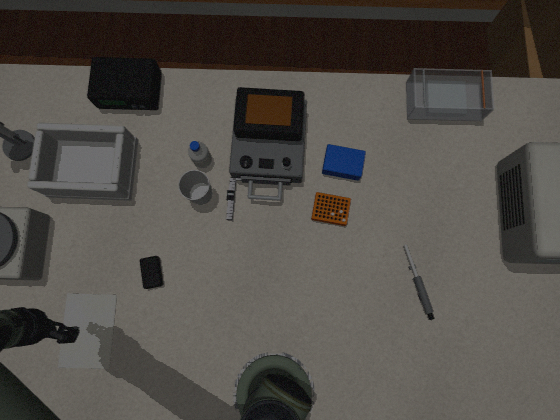

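View pics/side1.png

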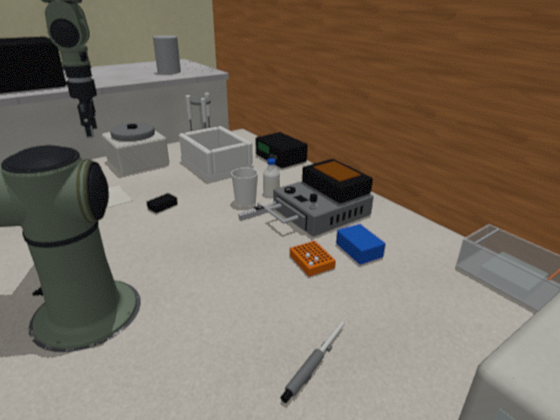

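The top view shows the viewer at about (268,140), handle bar at (266,200), rail at (231,200) and knob at about (286,161). The beaker (196,188) stands to the left of the rail. I'll enlarge both views.

Run:
```python
from h import *
a=cv2.imread('pics/top1.png')[135:225,215:325]; b=cv2.imread('pics/side1.png')[150:250,230:380]
a=cv2.resize(a,None,fx=5.4,fy=5.4,interpolation=cv2.INTER_CUBIC);cv2.imwrite('pics/ca.png',a)
b=cv2.resize(b,None,fx=5,fy=5,interpolation=cv2.INTER_CUBIC);cv2.imwrite('pics/cb.png',b)
```

```text
(no output)
```

View pics/ca.png

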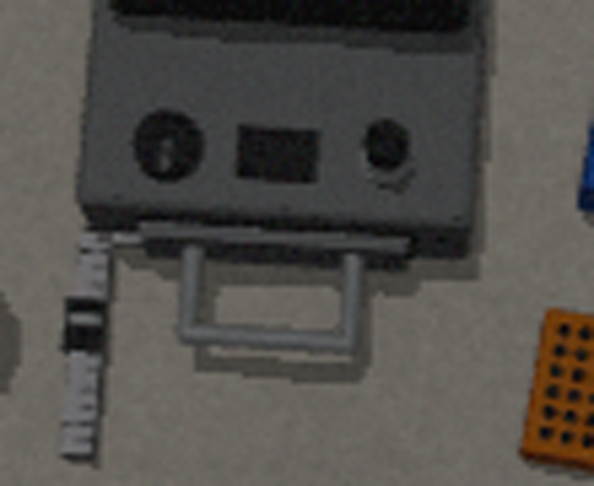

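View pics/cb.png

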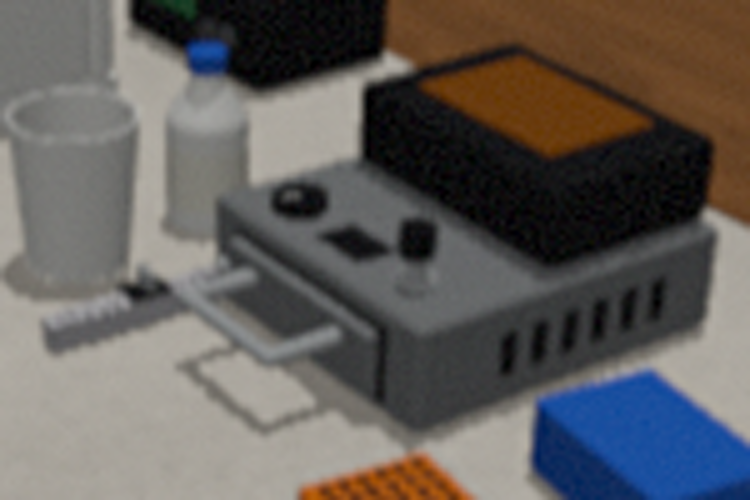

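The crops are clear: in the top crop the knob is at (387,140), the dial at (168,145), the handle bar runs (183,334)–(352,342) and the mark fin is at (85,319). The tray is shut. Next I fit the viewer's pose to these points.

```bash
cat > fit.py <<'E'
from h import *
from scipy.optimize import least_squares
c=cam('top')
f=lambda x,y:(215+(x+.5)/5.4-.5,135+(y+.5)/5.4-.5)
# px, viewer xyz ; None tray-x known shut
pts=[((387,138),(35,-60,116)),((168,145),(35,60,86)),((82,208),(0,110,75)),((472,228),(0,-110,75))]
def W(p,q): 
    cs,s=np.cos(p[2]),np.sin(p[2]); return np.array([p[0]+cs*q[0]-s*q[1],p[1]+s*q[0]+cs*q[1],q[2]])
r=least_squares(lambda p:np.concatenate([proj(c,W(p,q))-f(*u) for u,q in pts]),[610,40,0],x_scale=[1,1,.01])
p=r.x; print(p,np.round(r.fun,1))
def V(w): 
    d=w-np.array([p[0],p[1],0]); cs,s=np.cos(p[2]),np.sin(p[2]); return np.round([cs*d[0]+s*d[1],-s*d[0]+cs*d[1],w[2]],1)
for n,u,z in[('barL',(183,334),45),('barR',(352,342),45),('fin',(85,319),37),('ptr',(125,240),33),('panelL',(142,230),59),('panelR',(408,244),59),('knob',(387,138),116)]:
    w=atz(c,*f(*u),z); print(n,np.round(w,1),V(w))
print('knob',W(p,(35,-60,105)))
s,M=st()
E
python3 fit.py
```

```text
[ 6.22986507e+02  4.13865167e+01 -2.32699938e-02] [ 0.3  0.1  0.2 -0.  -1.2 -0.   0.8 -0.1]
barL [563.2  92.1  45. ] [-61.   49.3  45. ]
barR [561.2  -1.9  45. ] [-60.8 -44.7  45. ]
fin [572.2 148.   37. ] [-53.3 105.4  37. ]
ptr [619.6 128.3  33. ] [-5.4 86.8 33. ]
panelL [618.4 116.1  59. ] [-6.3 74.5 59. ]
panelR [614.4 -31.5  59. ] [ -6.9 -73.1  59. ]
knob [656.9 -18.7 116. ] [ 35.3 -59.2 116. ]
knob [656.58095809 -19.4116155  105.        ]
t 1.25 tcp [193.7 514.8 228. ] F [ 0.1  0.1 -0.5] w 85.46050033123863 q [ 1.08  0.33 -0.19  1.05 -0.    1.44]
[[-0.936, 0.352, 0.0], [0.352, 0.936, 0.0], [-0.0, 0.0, -1.0]]
```

```bash
python3 -m jog '[[[6,-28,-15.2,1,0,0,0.62],[6,-28,-15.2,1,0,0,0.62],[6,-28,-15.2,1,0,0,0.62],[6,-28,-15.2,1,0,0,0.62],[6,-28,-15.2,1,0,0,0.62],[6,-28,-15.2,1,0,0,0.62],[6,-28,-15.2,1,0,0,0.62],[6,-28,-15.2,1,0,0,0.62]]]' 40
cat > go.py <<'E'
from h import *; import sys
s,M=st(); t=np.array([float(a) for a in sys.argv[1:4]])
print('shift cm',np.round(M.T@(t-s['tcp_pos'])/10,2))
if len(sys.argv)>4:
    a=float(sys.argv[4]); y=M[:,1]; d=(np.arctan2(y[1],y[0])-a+np.pi/2)%np.pi-np.pi/2; print('wz',round(d,3))
E
python3 go.py 656.6 -19.4 160 -0.023
```

```text
time_s: 1.92
tcp_pos: [404.2, 271.3, 218.1]
eef_rot: [0.001, 0.472, 0.882, 0.0]
ft_force: [0.1, 0.3, 0.6]
width: 60.1
t 1.9167 tcp [404.2 271.3 218.1] F [0.1 0.3 0.6] w 60.06009632256509 q [ 0.44  0.22 -0.37  0.98 -0.    1.42]
[[-0.555, 0.832, 0.001], [0.832, 0.555, -0.001], [-0.001, 0.001, -1.0]]
shift cm [-38.18   4.85   5.86]
wz 0.612
```

```bash
python3 -m jog '[[[6,-32,4,3,0,0,0.61],[6,-32,4,3,0,0,0.61],[6,-32,4,3,0,0,0.61],[6,-32,4,3,0,0,0.61],[6,-32,4,3,0,0,0.61],[6,-32,4,3,0,0,0.61],[6,-32,4,3,0,0,0.61],[6,-32,4,3,0,0,0.61]]]' 40; 
python3 go.py 656.6 -19.4 150 -0.023
```

```text
time_s: 2.58
tcp_pos: [615.5, 27.6, 187.6]
eef_rot: [0.0, 0.714, 0.7, 0.0]
ft_force: [0.5, -0.9, 0.8]
width: 60.2
t 2.5833 tcp [615.5  27.6 187.6] F [ 0.5 -0.9  0.8] w 60.23769219144551 q [-0.07  0.47 -0.07  1.02 -0.    1.52]
[[0.021, 1.0, 0.001], [1.0, -0.021, -0.001], [-0.001, 0.001, -1.0]]
shift cm [-4.61  4.2   3.76]
wz 0.002
```

```bash
python3 -m jog '[[[6,-4.6,4.2,2,0,0,0],[6,-4.6,4.2,3.8,0,0,0],[6,-4.6,4.2,3.8,0,0,0],[6,-4.6,4.2,3.8,0,0,0]]]' 40
python3 - <<'E'
from h import *
c=cam('side'); t=cam('top')
def crop(c,p,n):
    u,v=proj(c,p).astype(int); i=c['image'][max(v-40,0):v+40,u-53:u+53,::-1]; return cv2.resize(i,(400,300),interpolation=cv2.INTER_CUBIC)
p=[656,-19,110]
cv2.imwrite('pics/k.png',np.hstack([crop(c,p,0),crop(t,p,0)]))
for n in('side','top'): print([(np.round(d['position']),round(d['conf'],2)) for d in robot.search_frame(n,'lock_knob')])
E
python3 go.py 656.6 -19.4 101 -0.023
```

```text
time_s: 2.92
tcp_pos: [653.9, -17.4, 147.6]
eef_rot: [-0.002, 0.715, 0.7, -0.001]
ft_force: [-0.0, 0.2, -0.8]
width: 59.8
[(array([655., -24., 105.]), 0.63)]
[(array([682., 234.,  85.]), 0.39)]
t 3.1167 tcp [654.9 -15.2 151.3] F [ 0.4 -0.6  0.8] w 59.58977717440344 q [-0.14  0.57 -0.    0.99  0.    1.45]
[[0.018, 1.0, 0.001], [1.0, -0.018, 0.0], [0.0, 0.001, -1.0]]
shift cm [-0.42  0.17  5.03]
wz 0.005
```

View pics/k.png

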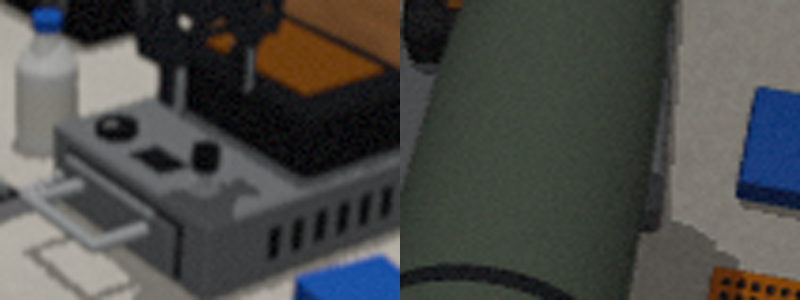

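The side crop shows the open fingers standing either side of the knob, seen at (207,155); in the top view the arm hides it. I'll descend and close.

```bash
python3 -m jog '[[[6,-0.3,0.2,1.5,0,0,0],[6,-0.3,0.2,3,0,0,0],[6,-0.3,0.2,4.2,0,0,0],[6,-0.3,0.2,4.9,0,0,0],[6,-0.3,0.2,4.9,0,0,0],[6,-0.3,0.2,4.9,0,0,0]]]' 40; python3 go.py 656.6 -19.4 101 -0.023;  python3 -m jog '[[[0,0,0,0,0,0,0],[0,0,0,0,0,0,0],[0,0,0,0,0,0,0],[0,0,0,0,0,0,0],[0,0,0,0,0,0,0],[0,0,0,0,0,0,0],[0,0,0,0,0,0,0],[0,0,0,0,0,0,0]]]' 40
```

```text
time_s: 3.62
tcp_pos: [656.6, -18.8, 101.2]
eef_rot: [-0.0, 0.714, 0.701, -0.0]
ft_force: [-0.0, -0.4, 0.1]
width: 59.8
t 3.6167 tcp [656.6 -18.8 101.2] F [-0.  -0.4  0.1] w 59.810991353180135 q [-0.14  0.62 -0.06  0.89  0.    1.45]
[[0.018, 1.0, -0.0], [1.0, -0.018, 0.0], [0.0, -0.0, -1.0]]
shift cm [-0.06  0.    0.02]
wz 0.005
time_s: 4.28
tcp_pos: [657.7, -19.4, 102.0]
eef_rot: [0.001, 0.714, 0.7, 0.001]
ft_force: [1.0, 0.9, 5.8]
width: 21.6
```

```bash
for i in 1; do python3 -m jog '[[[0,0,0,-0.4,0,0,0],[0,0,0,-0.8,0,0,0],[0,0,0,-1.2,0,0,0],[0,0,0,-1.5,0,0,0],[0,0,0,-1.5,0,0,0]]]' 60; done; python3 -m jog '[[[0,0,0,-0.2,0,0,0],[0,0,0,-0.3,0,0,0],[0,0,0,-0.4,0,0,0],[0,0,0,-0.4,0,0,0]]]' 60
```

```text
time_s: 4.7
tcp_pos: [657.6, -19.4, 115.8]
eef_rot: [0.0, 0.714, 0.7, 0.0]
ft_force: [4.6, 0.5, -2.4]
width: 20.6
time_s: 5.03
tcp_pos: [657.6, -19.4, 119.4]
eef_rot: [0.0, 0.714, 0.7, 0.0]
ft_force: [6.1, -0.4, -5.4]
width: 20.7
```

```bash
python3 -m jog '[[[0,0,0,-0.1,0,0,0],[0,0,0,-0.2,0,0,0],[0,0,0,-0.2,0,0,0],[0,0,0,-0.2,0,0,0]]]' 60;python3 - <<'E'
from h import *
c=cam('side'); p=[656,-19,110]
u,v=proj(c,p).astype(int); i=c['image'][v-40:v+40,u-53:u+53,::-1]
cv2.imwrite('pics/k2.png',cv2.resize(i,(640,480),interpolation=cv2.INTER_CUBIC))
E
```

```text
time_s: 5.37
tcp_pos: [657.5, -19.4, 120.6]
eef_rot: [0.0, 0.714, 0.7, 0.0]
ft_force: [6.8, -1.0, -9.4]
width: 20.6
```

View pics/k2.png

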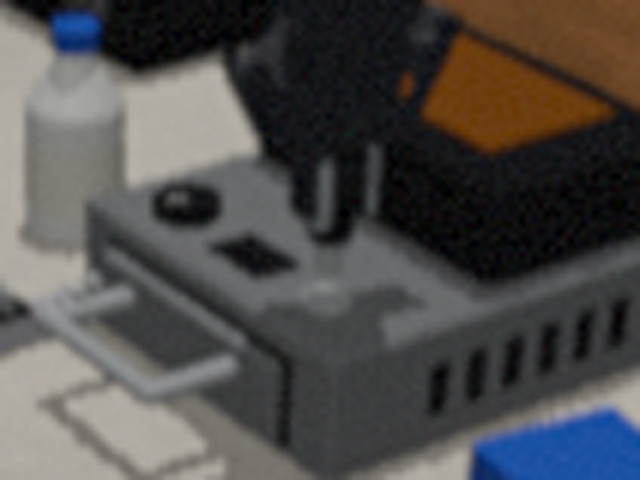

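The side crop shows the knob raised between the fingers at (328,225), with a longer bare stem. I'll pull a little more to confirm the stop by force.

```bash
python3 -m jog '[[[0,0,0,-0.1,0,0,0],[0,0,0,-0.2,0,0,0],[0,0,0,-0.3,0,0,0],[0,0,0,-0.3,0,0,0],[0,0,0,-0.3,0,0,0]]]' 60
```

```text
time_s: 5.83
tcp_pos: [657.4, -19.4, 121.2]
eef_rot: [-0.0, 0.714, 0.7, -0.0]
ft_force: [12.7, -0.8, -22.3]
width: 20.1
```

```bash
python3 -m jog '[[[0,0,0,0.15,0,0,0],[6,0,0,0.15,0,0,0],[6,0,0,0.15,0,0,0],[6,0,0,0.15,0,0,0],[6,0,0,0.15,0,0,0]]]' 60; python3 -m jog '[[[6,0,0,-2,0,0,0],[6,0,0,-4,0,0,0],[6,0,0,-5,0,0,0],[6,0,0,-5,0,0,0]]]' 60; python3 go.py 562 45 130 -0.023
```

```text
time_s: 6.25
tcp_pos: [656.2, -19.3, 123.7]
eef_rot: [-0.0, 0.714, 0.7, -0.0]
ft_force: [0.2, 0.0, 0.4]
width: 59.8
time_s: 6.58
tcp_pos: [658.5, -19.6, 176.8]
eef_rot: [0.002, 0.714, 0.7, 0.002]
ft_force: [0.8, -0.0, 0.7]
width: 60.4
t 6.5833 tcp [658.5 -19.6 176.8] F [ 0.8 -0.   0.7] w 60.369281916283754 q [-0.14  0.56  0.04  1.05 -0.    1.45]
[[0.019, 1.0, 0.005], [1.0, -0.019, -0.001], [-0.001, 0.005, -1.0]]
shift cm [ 6.27 -9.79  4.62]
wz 0.004
```

```bash
python3 -m jog '[[[5,3,-4,0,0,0,0],[5,6,-8,0,0,0,0],[5,6.4,-9.7,2,0,0,0],[5,6.4,-9.7,4.5,0,0,0],[5,6.4,-9.7,4.5,0,0,0],[5,6.4,-9.7,4.5,0,0,0]]]' 60
python3 - <<'E'
from h import *
c=cam('side'); p=[600,20,90]
u,v=proj(c,p).astype(int); i=c['image'][v-45:v+45,u-60:u+60,::-1]
cv2.imwrite('pics/h1.png',cv2.resize(i,(720,540),interpolation=cv2.INTER_CUBIC)); print(u-60,v-45)
for k in('lock_knob','handle'):print([(np.round(d['position']),round(d['conf'],2)) for d in robot.search_frame('side',k)])
E
python3 go.py 562 45 43 -0.023
```

```text
time_s: 7.08
tcp_pos: [559.9, 46.6, 127.5]
eef_rot: [-0.001, 0.714, 0.7, -0.001]
ft_force: [1.0, -1.4, 0.4]
width: 49.8
230 157
[(array([656., -27., 125.]), 0.66)]
[(array([613.,  38.,  48.]), 0.71)]
t 7.2333 tcp [563.   45.9 129.7] F [ 0.  -0.8  0.2] w 49.74224220985024 q [-0.05  0.43 -0.3   0.84 -0.    1.54]
[[0.02, 1.0, 0.003], [1.0, -0.02, -0.0], [-0.0, 0.003, -1.0]]
shift cm [-0.09 -0.12  8.67]
wz 0.003
```

View pics/h1.png

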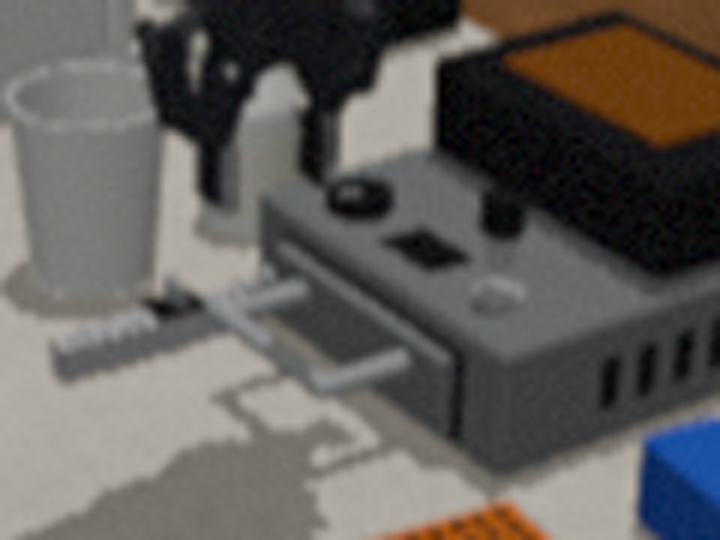

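The knob stays raised at (502,213); the network now puts it at z≈125 against 105 before. The fingers are above the bar, so I'll descend and grip.

```bash
python3 -m jog '[[[5,-0.1,-0.1,3,0,0,0],[5,-0.1,-0.1,6,0,0,0],[5,-0.1,-0.1,8,0,0,0],[5,-0.1,-0.1,8.7,0,0,0],[5,-0.1,-0.1,8.7,0,0,0],[5,-0.1,-0.1,8.7,0,0,0]]]' 60; python3 -m jog '[[[0,0,0,0,0,0,0],[0,0,0,0,0,0,0],[0,0,0,0,0,0,0],[0,0,0,0,0,0,0],[0,0,0,0,0,0,0],[0,0,0,0,0,0,0],[0,0,0,0,0,0,0],[0,0,0,0,0,0,0]]]' 70
```

```text
time_s: 7.73
tcp_pos: [561.3, 45.2, 42.4]
eef_rot: [0.001, 0.714, 0.7, 0.0]
ft_force: [0.8, 0.2, 0.7]
width: 49.7
time_s: 8.4
tcp_pos: [562.6, 45.4, 43.3]
eef_rot: [0.002, 0.714, 0.7, 0.002]
ft_force: [2.4, -0.1, 6.9]
width: 6.3
```

```bash
python3 -m jog '[[[0,0,-0.5,0,0,0,0],[0,0,-1,0,0,0,0],[0,0,-1.7,0,0,0,0],[0,0,-2.4,0,0,0,0],[0,0,-3.1,0,0,0,0],[0,0,-3.8,0,0,0,0],[0,0,-4.2,0,0,0,0],[0,0,-4.2,0,0,0,0]]]' 70
python3 -m jog '[[[0,0,0,0,0,0,0],[0,0,0,0,0,0,0],[0,0,0,0,0,0,0],[0,0,0,0,0,0,0]]]' 70
python3 - <<'E'
from h import *
o=[]
for n in('side','top'):
    c=cam(n,n+'p.png'); p=[590,115,45]
    u,v=proj(c,p).astype(int); i=c['image'][v-28:v+28,u-28:u+28,::-1]; print(n,u-28,v-28)
    o.append(cv2.resize(i,(400,400),interpolation=cv2.INTER_CUBIC))
cv2.imwrite('pics/p1.png',np.hstack(o))
for n in('side','top'):
  for k in('handle','mark','pointer'):print(n,k,[(np.round(d['position']),round(d['conf'],2)) for d in robot.search_frame(n,k)])
E
```

```text
time_s: 9.07
tcp_pos: [520.3, 46.9, 43.3]
eef_rot: [0.002, 0.714, 0.7, 0.003]
ft_force: [4.8, 1.7, 7.0]
width: 6.7
time_s: 9.4
tcp_pos: [521.1, 46.9, 43.2]
eef_rot: [0.002, 0.714, 0.7, 0.003]
ft_force: [4.5, 3.1, 7.0]
width: 6.7
side 241 175
top 213 159
side handle [(array([573.,  17.,  43.]), 0.78)]
side mark [(array([ 666., -217.,   47.]), 0.47), (array([571.,  18.,  41.]), 0.39)]
side pointer [(array([574.,  14.,  41.]), 0.61)]
top handle [(array([568.,  -3.,  46.]), 0.71)]
top mark [(array([571.,  -1.,  49.]), 0.55)]
top pointer [(array([569.,  -1.,  49.]), 0.57)]
```

View pics/p1.png

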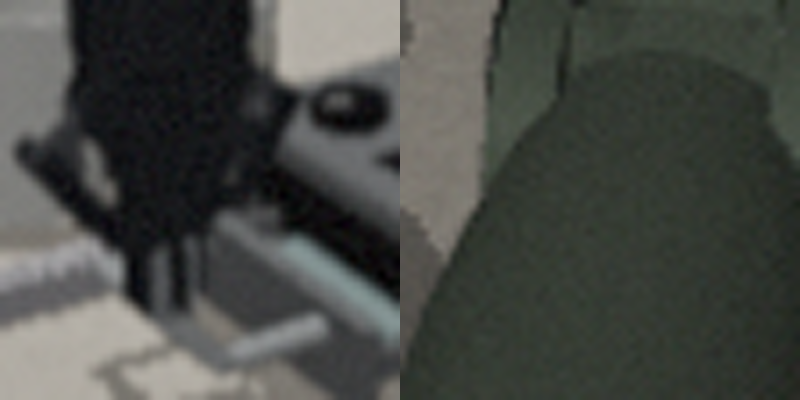

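The arm hides both the pointer and the mark in both views; only the bar's right end (230,350) and the panel show. The bar is round, so I'll swivel the hand about it, leaning back towards the robot, to open up the view.

```bash
python3 -m jog '[[[0,0,-0.1,0,-0.1,0,0],[0,0,-0.2,0,-0.2,0,0],[0,0,-0.3,0,-0.3,0,0],[0,0,-0.3,0,-0.4,0,0],[0,0,-0.4,0,-0.5,0,0],[0,0,-0.4,0,-0.6,0,0],[0,0,-0.4,0,-0.7,0,0],[0,0,-0.4,0,-0.7,0,0]]]' 70
python3 -m jog '[[[0,0,0,0,0,0,0],[0,0,0,0,0,0,0]]]' 70
python3 - <<'E'
from h import *
st()
o=[]
for n in('side','top'):
    c=cam(n,n+'q.png'); p=[575,115,45]
    u,v=proj(c,p).astype(int); i=c['image'][v-30:v+30,u-30:u+30,::-1]; print(n,u-30,v-30)
    o.append(cv2.resize(i,(400,400),interpolation=cv2.INTER_CUBIC))
cv2.imwrite('pics/p2.png',np.hstack(o))
E
```

```text
time_s: 10.47
tcp_pos: [512.4, 46.5, 42.0]
eef_rot: [0.246, 0.67, 0.658, 0.241]
ft_force: [0.4, 0.1, -1.8]
width: 0.1
time_s: 10.63
tcp_pos: [511.0, 46.6, 39.2]
eef_rot: [0.242, 0.672, 0.659, 0.238]
ft_force: [0.4, -0.8, -0.3]
width: 0.1
t 10.6333 tcp [511.   46.6  39.2] F [ 0.4 -0.8 -0.3] w 0.0736462797424425 q [-0.07  0.43 -1.26 -0.81  0.04  1.53]
[[0.019, 0.77, 0.638], [1.0, -0.015, -0.012], [0.0, 0.638, -0.77]]
side 235 175
top 211 162
```

View pics/p2.png

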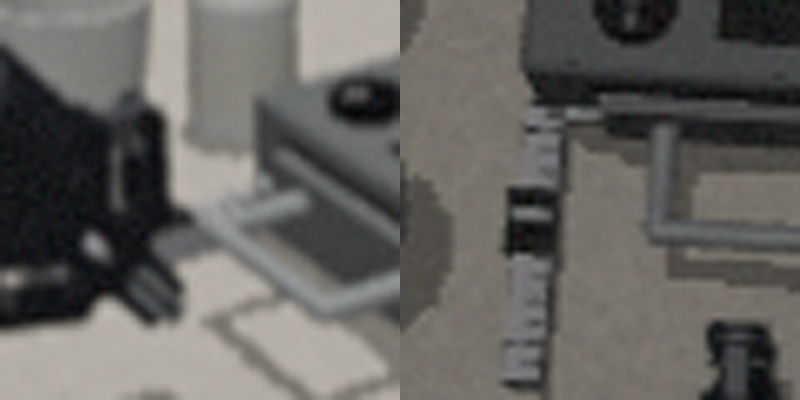

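The tray slipped out of the grip during the swivel and closed; the fingers are empty (width 0). The knob must be re-checked. Both pointer (crop 585,113) and fin (530,213) are clear in the top view, so I'll back off, measure the distance well, and regrip.

```bash
python3 -m jog '[[[0,0,0,-3,0,0,0],[3,0,0,-6,0.1,0,0],[3,0,0,-8,0.2,0,0],[3,0,0,-8,0.3,0,0],[3,0,0,-8,0.3,0,0],[3,0,0,-8,0.3,0,0]]]' 70
cat > avg.py <<'E'
from h import *; import sys
tag=sys.argv[1]; o=[]
st()
for n in('side','top'):
    c=cam(n); a=np.mean([c['image'].astype(float)]+[cam(n)['image'] for _ in range(7)],0)
    np.savez(f'{tag}_{n}.npz',a=a,**{k:c[k] for k in('fx','fy','cx','cy','pose')})
    p=[590,115,45]; u,v=proj(c,p).astype(int); i=a[v-25:v+25,u-25:u+25,::-1]; print(n,u-25,v-25)
    o.append(cv2.resize(np.uint8(np.clip(i*1.3,0,255)),(400,400),interpolation=cv2.INTER_CUBIC))
cv2.imwrite(f'pics/{tag}.png',np.hstack(o))
print([(np.round(d['position']),round(d['conf'],2)) for d in robot.search_frame('side','lock_knob')])
E
python3 avg.py v1
```

```text
time_s: 11.23
tcp_pos: [464.8, 47.2, 107.0]
eef_rot: [0.142, 0.699, 0.686, 0.139]
ft_force: [1.4, 0.0, 0.6]
width: 30.0
t 11.2333 tcp [464.8  47.2 107. ] F [1.4 0.  0.6] w 29.995805543140715 q [-0.07  0.08 -0.99  0.1   0.02  1.52]
[[0.019, 0.921, 0.39], [1.0, -0.017, -0.008], [-0.0, 0.39, -0.921]]
side 244 178
top 216 162
[(array([ 668., -218.,   50.]), 0.69)]
```

View pics/v1.png

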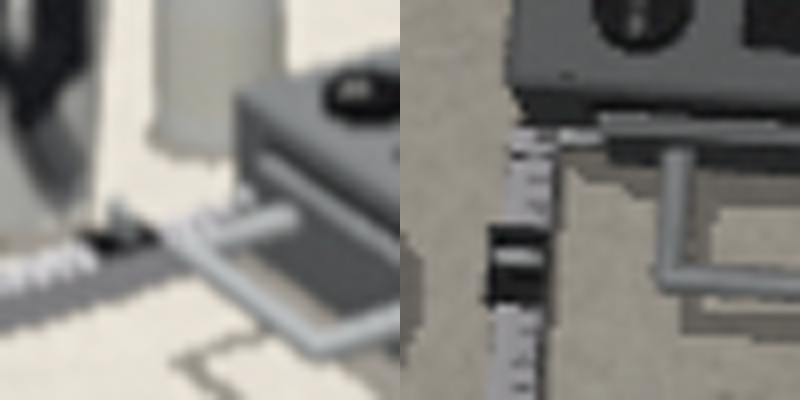

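```bash
python3 - <<'E'
from h import *
d=np.load('v1_top.npz'); a=d['a'].mean(2)
np.set_printoptions(linewidth=200)
print('ptr rows173-186 cols235-241'); print(np.round(a[173:187,233:243]).astype(int))
print('fin rows 186-204 cols 226-236'); print(np.round(a[186:204,226:237]).astype(int))
c=cam('top')
print([(np.round(e['position']),round(e['conf'],2)) for e in robot.search_frame('top','lock_knob')])
c=cam('side'); p=[656,-19,110]; u,v=proj(c,p).astype(int); i=c['image'][v-40:v+40,u-53:u+53,::-1]
cv2.imwrite('pics/k3.png',cv2.resize(i,(530,400),interpolation=cv2.INTER_CUBIC))
E
python3 go.py 562 45 43
```

```text
ptr rows173-186 cols235-241
[[ 32  30  34  34  36  39  40  43  43  44]
 [ 31  32  30  31  31  28  29  26  27  24]
 [ 32  31  31  31  32  30  23  15  15  14]
 [ 32  31  31  32  31  32  26  43  82  72]
 [ 32  32  30  32  31  30  30  41  72  72]
 [ 75  71  71 108 101  84  84  80  69  68]
 [ 70  69  76 110 106 105 103  96  60  30]
 [112 108  80  49  49  56  55  47  42  31]
 [ 86  64  60  67  72  72  74  74  66  33]
 [113 105  61  67  72  72  73  73  68  52]
 [113 104  48  77 102  73  73  73  73  73]
 [ 90  84  49  78 108 103  75  74  73  75]
 [113 104  44  82 108 110 110 109 110 108]
 [112 103  46  82 109 108 108 109 110 108]]
fin rows 186-204 cols 226-236
[[111 112 111 112 115 112 112 112 103  46  82]
 [109 111 112 116 116 108  90  91  85  56  84]
 [108 109 110 116 115 112 107  88  86  59  86]
 [110 109 110 115 114 113 112 109  88  58  86]
 [ 99  44  46  46  47  46  50  67  67  62  85]
 [102  42  18  22  24  24  24  23  34  74 110]
 [104  41  17  25  27  25  25  22  41  79 110]
 [104  65 100 102 104 100  77  58  37  78 110]
 [104  57  91 106 106 104 100  80  41  78 108]
 [103  28  35  33  36  41  41  42  41  80 112]
 [ 84  21  27  24  16  14  16  21  42  82 107]
 [ 82  21  25  26  24  25  24  27  45  80 105]
 [ 79  25  25  25  26  27  28  34  50  85 109]
 [ 57  18  30  18  26  26  26  32  49  84 111]
 [ 99  61 117 115 104  58  60  59  54  83 109]
 [109 112 115 114 112 111 108  86  56  84 111]
 [108  98 115 114 112 111 108  84  62  85 112]
 [107  98 115 113 108  90  86  63  75 113 114]]
[(array([653., -17., 131.]), 0.5)]
t 12.2333 tcp [462.5  47.4 102.7] F [ 1.1  0.6 -0.5] w 30.084742941534447 q [-0.07  0.09 -1.    0.08  0.02  1.52]
[[0.019, 0.921, 0.389], [1.0, -0.018, -0.007], [0.0, 0.389, -0.921]]
shift cm [-0.05  6.84  9.37]
```

View pics/k3.png

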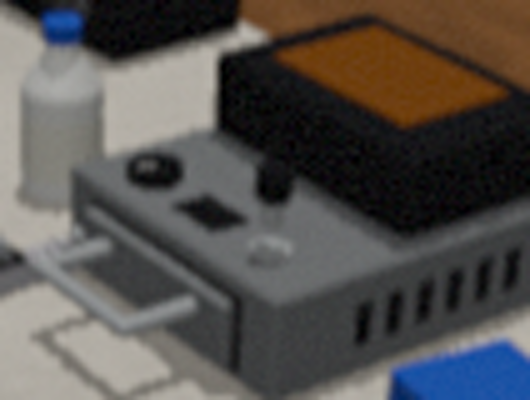

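The crop shows the knob still up at (272,180), clear of the top. Now I'll work out the travel from the subpixel blade and fin centres.

```bash
python3 - <<'E'
from h import *
c=cam('top'); ax=np.array([np.cos(.0233),-np.sin(.0233),0])
for zp in(33,36):
    P=atz(c,237.5,178.62,zp);F=atz(c,229.5,193.5,37);print(P,F,(P-F)@ax)
d=np.load('v1_side.npz');
from h import proj
for n,p in(('ptr',P),('fin',F)): print(n,proj(dict(pose=d['pose'],fx=d['fx'],fy=d['fy'],cx=d['cx'],cy=d['cy']),p))
E
python3 go.py 562 45 43
```

```text
[620.88160448 129.1215129   33.        ] [572.60519178 150.54110313  37.        ] 48.76234019907163
[620.05420111 128.75948012  36.        ] [572.60519178 150.54110313  37.        ] 47.943596016561436
ptr [274.24115144 202.24671095]
fin [258.52958453 203.31980861]
t 12.2833 tcp [462.5  47.4 102.7] F [-0.  -0.3  0.1] w 30.07502410899467 q [-0.07  0.09 -1.    0.08  0.02  1.52]
[[0.019, 0.921, 0.389], [1.0, -0.017, -0.007], [-0.0, 0.39, -0.921]]
shift cm [-0.05  6.84  9.38]
```

```bash
python3 -m jog '[[[3.2,0,3.5,1,0,0,0],[3.2,-0.1,6.9,3,0,0,0],[3.2,-0.1,6.9,5,0,0,0],[3.2,-0.1,6.9,6.5,0,0,0],[3.2,-0.1,6.9,8,0,0,0],[3.2,-0.1,6.9,9.4,0,0,0],[3.2,-0.1,6.9,9.4,0,0,0],[3.2,-0.1,6.9,9.4,0,0,0]]]' 80; python3 go.py 563.4 45 43
```

```text
time_s: 12.95
tcp_pos: [561.9, 44.5, 42.2]
eef_rot: [0.141, 0.7, 0.687, 0.138]
ft_force: [0.1, -0.6, 0.3]
width: 32.0
t 12.95 tcp [561.9  44.5  42.2] F [ 0.1 -0.6  0.3] w 31.961583195108002 q [-0.06  0.37 -0.84 -0.04  0.02  1.53]
[[0.019, 0.922, 0.387], [1.0, -0.018, -0.007], [0.0, 0.388, -0.922]]
shift cm [ 0.05  0.17 -0.02]
```

```bash
python3 -m jog '[[[0,0,0.1,0,0,0,0],[0,0,0.1,0,0,0,0],[0,0,0.1,0,0,0,0],[0,0,0.1,0,0,0,0],[0,0,0.1,0,0,0,0],[0,0,0.1,0,0,0,0],[0,0,0.1,0,0,0,0],[0,0,0.1,0,0,0,0]]]' 80; python3 go.py 520 46 43
```

```text
time_s: 13.62
tcp_pos: [563.3, 44.5, 44.2]
eef_rot: [0.142, 0.7, 0.686, 0.139]
ft_force: [-4.7, 0.2, 6.2]
width: 4.7
t 13.6167 tcp [563.3  44.5  44.2] F [-4.7  0.2  6.2] w 4.709483443738671 q [-0.06  0.37 -0.83 -0.03  0.02  1.53]
[[0.019, 0.921, 0.39], [1.0, -0.018, -0.008], [-0.0, 0.39, -0.921]]
shift cm [ 0.07 -4.04 -1.58]
```

```bash
python3 -m jog '[[[0,0,-0.4,-0.17,0,0,0],[0,0,-1,-0.42,0,0,0],[0,0,-1.6,-0.68,0,0,0],[0,0,-2.2,-0.93,0,0,0],[0,0,-2.8,-1.19,0,0,0],[0,0,-3.4,-1.44,0,0,0],[0,0,-4,-1.69,0,0,0],[0,0,-4.4,-1.86,0,0,0]]]' 80; python3 -m jog '[[[0,0,0,0,0,0,0],[0,0,0,0,0,0,0],[0,0,0,0,0,0,0]]]' 80; python3 avg.py v2;python3 - <<'E'
import numpy as np
np.set_printoptions(linewidth=200)
a=np.load('v2_top.npz')['a'].mean(2)
print(np.round(a[176:206,226:244]).astype(int))
E
```

```text
time_s: 14.28
tcp_pos: [516.5, 46.1, 44.3]
eef_rot: [0.142, 0.699, 0.686, 0.141]
ft_force: [6.0, 2.5, -2.7]
width: 4.3
time_s: 14.53
tcp_pos: [516.9, 46.1, 44.3]
eef_rot: [0.142, 0.699, 0.686, 0.141]
ft_force: [4.8, 3.7, -1.3]
width: 4.7
t 14.5333 tcp [516.9  46.1  44.3] F [ 4.8  3.7 -1.3] w 4.746122396642845 q [-0.07  0.31 -0.95 -0.09  0.02  1.53]
[[0.018, 0.92, 0.392], [1.0, -0.017, -0.006], [0.002, 0.392, -0.92]]
side 244 178
top 216 162
[(array([658., -26., 122.]), 0.66), (array([567.,  18.,  42.]), 0.39)]
[[115 115 114 113 106  65  32  33  30  34  32  34  31  29  14  17  13  14]
 [113 113 114 109  87  42  34  32  33  33  34  32  30  29  17  14  14  14]
 [114 114 114 115 121 119 111  78  74  52  33  34  33  30  26  14  13  14]
 [112 113 114 115 121 120 110  72  71  60  53  63  53  54  52  27  16  17]
 [111 113 108  96 120 118 117 118 111  83  64  75  73  76  76  75  76  78]
 [112 113 111  93  47  62  94  90  66  64  70  76  76  76  76  77  76  80]
 [114 112 109 106 120 119 116 117 109  64  70  76  75  75  76  76  76  76]
 [115 114 111  99 119 118 117 116 106  50  82 112 112 112 1
[... 966 characters left out ...]
114 112 102  34  31  32]
 [ 85  22  24  28  27  27  27  29  47  82 102  77  78  74  74  65  66  67]
 [ 83  24  27  24  27  26  26  33  53  89 108  78  78  76  76  77  77  79]
 [ 58  20  32  20  24  27  28  35  53  87 114 113 112 113 114 110  78  79]
 [103  62 120 117 108  61  63  60  58  85 114 112 113 114 116 116 110  81]
 [114 116 121 118 116 116 112  90  58  87 115 115 115 115 116 114 114 115]
 [113 102 120 118 115 116 113  86  65  89 117 116 116 117 118 118 115 116]
 [113 103 119 118 111  94  89  66  79 117 118 116 117 117 117 118 116 118]
 [111 108 120 119 116 117 108  64  82 115 115 112 113 116 117 117 117 116]
 [110 101 119 118 116 116 108  50  81 111 112 112 115 117 117 116 115 117]]
```

```bash
cat > disp.py <<'E'
from h import *; import sys
ax=np.array([np.cos(.0233),-np.sin(.0233),0]); yv=np.array([ax[1]*-1,ax[0],0])
def load(t,n): d=np.load(f'{t}_{n}.npz'); return {k:d[k] for k in d.files}
for n,vy,vz,off,h in(('top',45,45,0,(7,7)),('top',74,50,50,(5,6)),('side',-45,45,0,(7,7)),('side',-70,55,50,(6,6))):
    A,B=load('v1',n),load(sys.argv[1],n); p0=np.array([562.8,45,0])+ax*off+yv*vy+[0,0,vz]
    u,v=np.round(proj(A,p0)).astype(int); S=8
    up=lambda a:cv2.resize(np.float32(a),None,fx=S,fy=S,interpolation=cv2.INTER_CUBIC)
    T=up(A['a'][v-h[1]:v+h[1]+1,u-h[0]:u+h[0]+1]); e=proj(A,p0-ax*46)-proj(A,p0); eu,ev=np.round(e).astype(int); m=4
    r=cv2.matchTemplate(up(B['a'][v+ev-h[1]-m:v+ev+h[1]+m+1,u+eu-h[0]-m:u+eu+h[0]+m+1]),T,cv2.TM_CCOEFF_NORMED)
    _,s,_,l=cv2.minMaxLoc(r); d=np.array([l[0]/S-m+eu,l[1]/S-m+ev]); print(n,vy,'score',round(s,2),'px',d,'mm',46*d@e/(e@e), 'perp',np.round(d-e*(d@e)/(e@e),2))
E
python3 disp.py v2
```

```text
top 45 score 0.69 px [-1.75  14.625] mm 44.96048578169305 perp [-0.74 -0.05]
top 74 score 0.45 px [ 3. 19.] mm 57.90647782800123 perp [4.36 0.32]
side -45 score 0.96 px [-12.125   4.375] mm 43.66500332921053 perp [0.04 0.11]
side -70 score 0.46 px [-16.      6.625] mm 60.477850897407556 perp [0.3  0.85]
```

View pics/v2.png

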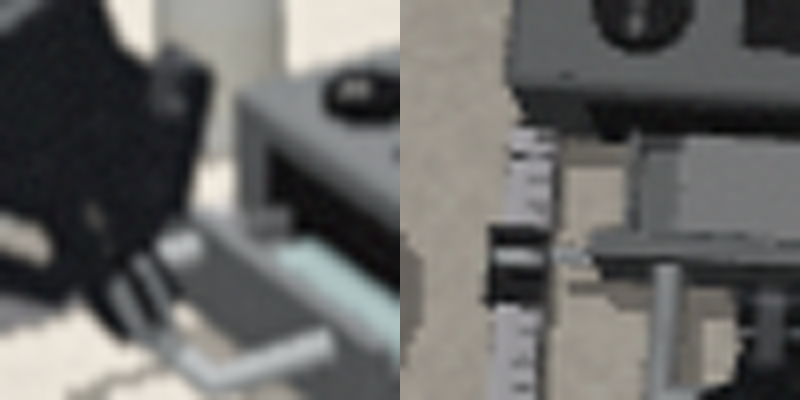

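The last crop shows the pointer at (575,254), nearly level with the fin at (516,256); the camera's slant puts exact alignment at about 259. I'll use image differencing for the pointer row.

```bash
cat > diff.py <<'E'
import numpy as np,sys
np.set_printoptions(linewidth=200)
a=np.load('v1_top.npz')['a'];b=np.load(sys.argv[1]+'_top.npz')['a']
g=a[205:212,232:240].mean()/1; b=b*(a[200:206,236:240].mean()/b[200:206,236:240].mean())
print(np.round((b-a).mean(2)[188:200,233:243]).astype(int))
print('sat(b-r) pointer'); print(np.round(b[188:200,226:243,0]-b[188:200,226:243,2]).astype(int))
E
python3 diff.py v2
```

```text
[[  0   0  -1   0   0   1   0   1  -1   0]
 [  0   0  -1   0  -1   0  -1   2   0   1]
 [ -1   1   0   0   0   0  -3 -17 -19 -27]
 [  0  -1  -1   0   0  -4 -20 -34 -36 -34]
 [  3   2   2 -15 -19  -4 -20 -37 -40 -38]
 [  1  18  24  -7  -5 -11 -41 -44 -44 -41]
 [  1   9  13 -19 -18 -17 -13 -78 -77 -77]
 [  0   1   0  -4 -17 -18 -21 -45 -77 -78]
 [ -3   0   1   0   1   0   0 -10 -76 -79]
 [  1   0  -1  -7 -34 -36 -36 -36 -45 -46]
 [ -2   1   0  -5 -35 -36 -34 -34 -35 -36]
 [  2   2  -1  -1   0   0   0   0  -6 -36]]
sat(b-r) pointer
[[10 10  9 -1 -1 -1 -2  0 -1  3  9 12 11 11 11 11 11]
 [11 11  8 -1 -1 -1 -2 -1  0  3  9 11 11 11 11 11 11]
 [10  2  2  0 -1 -1 -1 -2  0  4  9 11 11 11  8  8  7]
 [10  1 -3  0  1 -1 -4 -1  1  6 12 12 10  7 -3 -2 -2]
 [ 9  3 -1  2 -3 -2  0  0  2  5  7  8 11  6 -2 -3 -2]
 [10  0 -2 -3 -1 -1 -2 -2 -1 -2 -3 -3 -3 -2 -2 -2 -3]
 [10 -2 -2 -3 -2 -2 -2 -2 -2 -2 -3 -2 -1 -2  0  0  0]
 [ 8 -1 -3 -1  0  0 -1 -2  1  7 11  8  8  7  4 -1 -1]
 [ 5  0  0  0 -1 -2 -2 -2  3  9 11 12 12 11 10  0 -1]
 [ 8 -1  1 -1  1 -2 -3 -1  2  7  9  7  7  7  7  6  5]
 [ 7 -1 -2 -2 -2 -2  1 -1  4  9 10  8  8  7  7  7  7]
 [ 5 -2 -1 -1 -1  0 -1  2  4  8 11 11 12 10 11 10  8]]
```

```bash
python3 - <<'E'
from h import *
c=cam('top'); ax=np.array([np.cos(.0233),-np.sin(.0233),0])
F=atz(c,228.5,193.47,37)
for zp in(33,36): print(zp,'shut',(atz(c,236.5,178.55,zp)-F)@ax,'now',(atz(c,236.5,193.15,zp)-F)@ax)
E
python3 go.py 514.5 46.1 44.3
```

```text
33 shut 48.88831286566317 now 3.163981242683935
36 shut 48.06941494609669 now 2.451086791597783
t 15.4333 tcp [517.   46.1  44.3] F [ 5.6  3.  -0.9] w 4.2384291616572085 q [-0.07  0.31 -0.95 -0.09  0.02  1.53]
[[0.018, 0.92, 0.392], [1.0, -0.017, -0.006], [0.002, 0.392, -0.92]]
shift cm [-0.   -0.23 -0.1 ]
```

```bash
python3 -m jog '[[[0,0,-0.13,-0.05,0,0,0],[0,0,-0.23,-0.1,0,0,0],[0,0,-0.23,-0.1,0,0,0],[0,0,-0.23,-0.1,0,0,0],[0,0,-0.23,-0.1,0,0,0]]]' 80; python3 avg.py v3; python3 diff.py v3; python3 disp.py v3; python3 -c "
import numpy as np
np.set_printoptions(linewidth=200)
print(np.round(np.load('v3_top.npz')['a'].mean(2)[190:198,226:242]).astype(int))"
```

```text
time_s: 15.85
tcp_pos: [514.5, 46.2, 44.3]
eef_rot: [0.142, 0.699, 0.686, 0.141]
ft_force: [4.8, 3.3, -1.7]
width: 4.4
t 15.85 tcp [514.5  46.2  44.3] F [ 4.8  3.3 -1.7] w 4.4243788606503385 q [-0.07  0.31 -0.95 -0.09  0.02  1.53]
[[0.018, 0.92, 0.392], [1.0, -0.017, -0.005], [0.002, 0.392, -0.92]]
side 244 178
top 216 162
[]
[[ -1  -1  -2   0   0   1   0   0  -1   1]
 [  0   0  -1  -1   0   0   0   0   1   0]
 [  0   0   0   0   0   0   1   0   1  -2]
 [  2   1   0   0   0   1  -5 -32 -31 -19]
 [  4  -2   0   0   1  -4 -19 -37 -40 -34]
 [  2   1  -7 -18  -1  -8 -38 -37 -40 -39]
 [  2  20  23  -5  -6 -14 -49 -61 -57 -49]
 [  0   0 -12 -33 -38 -20 -29 -78 -77 -78]
 [ -5   0   1   1   0   1  -6 -46 -78 -77]
 [  1   1  -1   0   0   0   0  -9 -77 -77]
 [  0   0  -1  -4 -36 -36 -34 -35 -35 -35]
 [  1   2   0  -7 -35 -34 -34 -34 -36 -36]]
sat(b-r) pointer
[[11 12  9 -1 -1 -1 -2 -1  0  3  9 11 10 11 10 12 11]
 [11 11  9 -1 -1 -1 -1  0 -1  4  8 11 11 12 11 12 10]
 [10  2  2 -1 -1 -1 -1 -1  0  3  9 11 11 11 10 10  9]
 [11  1 -2  0  1 -2  1  1  1  7 12 12 11 11  5  6  8]
 [10  2 -1 -2  1 -1  0
[... 558 characters left out ...]
.31]
side -45 score 0.96 px [-12.875   4.625] mm 46.342826918831655 perp [0.03 0.1 ]
side -70 score 0.44 px [-8.     2.625] mm 29.43568873794386 perp [-0.07 -0.19]
[[103  47  47  51  50  48  52  70  70  64  89 113 111 112 111 110]
 [105  45  24  24  23  27  26  25  36  77 113 114 116 108  80  79]
 [106  45  25  26  27  26  26  28  41  82 114 114 112  94  77  74]
 [108  68 105 104 108 104  81  62  39  74  95 110 104  75  75  75]
 [108  60  96 110 110 109 103  85  63 106 108 107 100  65  50  54]
 [108  30  38  36  39  45  44  43  43  71  82  77  94  84  33  33]
 [ 86  23  31  22  17  17  13  17  44  85 113 114 115 106  65  31]
 [ 85  21  26  24  29  25  26  28  47  83 108 112 115 112 101  32]]
```

Run:
```python
from h import *
st(); cam('side'); 
for k in('lock_knob','beaker','tube_rack','buffer_bottle'): print(k,[(np.round(d['position']),round(d['conf'],2)) for d in robot.search_frame('side',k)[:1]])
print(robot.job_done()); st()
```

```text
t 16.7 tcp [514.5  46.2  44.3] F [ 5.9  3.6 -1.5] w 4.177491190751844 q [-0.07  0.31 -0.95 -0.09  0.02  1.53]
[[0.018, 0.92, 0.392], [1.0, -0.017, -0.005], [0.002, 0.392, -0.92]]
lock_knob [(array([654., -22., 121.]), 0.43)]
beaker [(array([613., 244., 102.]), 0.48)]
tube_rack [(array([ 526., -168.,   33.]), 0.84)]
buffer_bottle [(array([683., 230.,  81.]), 0.81)]
the job is handed in; nothing more can be done
None
the job is handed in; nothing more can be done
```

I pulled the lock knob up to its stop, pulled the tray out to the mark, and handed the job in at about 16.7 s with the fingers still holding the handle.

**What happened:** The knob reached its stop: at a 22 N pull it rose no further. On my first pull the tray slipped out of the grip while I was swivelling the hand for a better view, and it slid shut. I regripped with the hand tilted and pulled again.

**Last checks:**
- **Pointer:** the top camera puts it within about 0.5 mm of the mark. The arm's own reading gives 48.8 mm of travel, against 48.1–48.9 mm measured as needed.
- **Mark:** the fin's pixels are unchanged, so the mark did not move.
- **Knob:** still up. The last search put it at about 121 mm, against 105 mm when down, with a low confidence of 0.43.
- **Grip:** the tool feels about 6 N from the tray spring, and the TCP position held steady over the last 0.85 s.

**Checks that disagreed:**
- A coarse side-camera match gave only 46.3 mm of travel. I trusted the sharper top view instead.
- One of the late knob searches found nothing.
- The last side-camera beaker position is about 45 mm off the first one, with low confidence (0.48). The arm hides much of the beaker in that view, and it never went near it.
- The finger opening read 4–6 mm on the 12 mm bar, which I could not explain for certain; compliance in the fingers or pads seems likely.

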